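# Hold the lock down and slide the jar under the reader

### The arm

A 6-joint arm with a two-finger parallel gripper is mounted at the origin on the work surface. World frame = base frame: x ahead of the robot, y to its left, z up, the work surface at z = 0. Lengths are in m, angles in rad, forces in N, time in s.
With the tool pointing down it reaches from about 0.35 to 1 m from the base axis. Payload 7.1 kg.
Tool frame: the origin (TCP) lies at the very end of the fingers, on their centre line; the grasp point (between the pads) lies behind it (grasp_offset is the z of the grasp point in the tool frame, in m); z points along the fingers, y is the line along which they close (so a half turn about z gives the same grasp; the last joint's range is limited). The gripper opens to 85 mm and grips with 20 to 120 N. Pads are 22 mm wide; open, the fingers measure 114 mm over their backs; the gripper's body (76 mm by 85 mm) begins 54 mm behind the grasp point. The pads swing forward as they close: fully open they stand 13 mm farther back than shut.
Start: joints at [-1.251, 0.423, 1.63, -0, 1.089, -0.019], TCP at [0.208, -0.589, 0.231] pointing down, gripper open.
Joint ranges: [-3, 3], [-0.9, 2.11], [0.09, 2.58], [-1.31, 4.45], [0.11, 2.69], [-2.54, 2.54]. Speed limits (rad/s): [2.39, 2.39, 3.01, 3.14, 3.14, 3.14].

### API

Orientations are given as [roll, pitch, yaw] about the fixed x, y, z axes, in that order (R = Rz(yaw) Ry(pitch) Rx(roll)).
In Python, from rig import observe, snapshot, get_calibration, sign_off, grasp_offset gives the robot as it stands.
- The arm moves only by the shell command python3 -m crank 'ROWS'. ROWS is JSON, one flat list of numbers, 5 for each row, row after row: the shift along the world's x, y, z in cm, then the turn about the world's z in degrees, then the finger opening in cm, from 0 to 8.54. A call has 1 to 20 rows; each row is the pose to reach, as a shift and turn from the pose commanded when the call began; what a row does not reach only later rows make up. A row lasts 1/8 s, in which the tool goes at most 62.5 mm and 10.7 degrees, less where a joint would pass 70% of its speed; a pose out of reach is approached as far as the arm can. A call with a gripper value outside its range is refused whole. The fingers move at their own pace and stop on an object; the grip force is fixed at half the most. Time passes only in rows, so rows that repeat a pose let the fingers close. It gives the time, the measured TCP pose, the force, the opening and the grip force at its end, in the units of the state.
- observe(): the state, without advancing time (a new reading comes with each control period).
- snapshot(name): name is "side" or "top"; returns the picture (420x560x3 uint8, red, green, blue); there is no depth.
- get_calibration(name): a dict with "K" (3x3 intrinsics, pixels), "R" (3x3) and "t" (3): a world point X has camera coordinates R X + t. Camera axes: x right, y down, z forward; pixel columns grow to the right and rows downward; lengths in m; the calibration is good to about 2 mm. A picture is of the moment at which its call begins. get_calibration takes no time and is no camera call.
- sign_off(): hands the job in; it is judged then, once.
The state is a dict: "time": time; "qpos": joint angles; "qvel": joint speeds; "tau": joint torques, N m; "eef_pos": TCP position; "eef_rot": TCP orientation; "force": force on the tool from outside, world axes, zero at the start; "ft_torque": the same for the moment, N m; "grip_width": finger opening in m; "grasp_force": force on a finger pad.
Only numpy, scipy, OpenCV 4.12 (cv2) and the standard library are available. Lean on these libraries where they do the work, as an engineer would, in place of code of your own. Each camera call takes 0.05 s, during which the arm holds its last target. There are 200 camera calls.

### The job

A white jar stands in its nest on the locked sliding carriage of the jar-check station. Press the square lock button on the carriage with the fingertips and, keeping it held down all the way, push the carriage along its rails to the end stop so that the jar comes under the reader arch; then let the button come up so that the carriage is locked there, and move clear. The jar rides along untouched in its nest: do not touch or lift it, and leave the other things on the bench where they are.

Things in the scene. Friction and masses are not known exactly. Their poses are not given: they have to be found in the camera images.
- station: fixed jar-check station: aluminium base 92 mm wide (its x), 330 mm long (its y), two steel rails along y, a dark stop block at each end, a white arch across the far end. Origin: on the bench, under the middle of the rails; z up. The carriage slides along the station's +y, towards the arch. A steel comb along the -x side of the rails catches the button's pawl
- carriage (a joint): carriage travel along station +y, m: 0 = start (locked), 0.1 = end stop. Aluminium plate 100 mm (x) by 190 mm (y), deck 35 mm above the bench, 0.7 kg, friction about 1.5 N. With the button up a comb tooth locks it (1 mm play at either end, and also wherever the button is let up on the way); it cannot be forced past a tooth
- lock_button (a joint): depth of the lock button, m: 0 = up (locked), 0.006 = fully down. Spring: about 2.6 N when it begins to move, 5 N fully down, where it meets a solid stop. The carriage is free from about 0.0035 on
- button_top (a point): centre of the top of the lock button, a ribbed grey pad 40 mm (station x) by 44 mm (y) on the carriage's end away from the arch; 49 mm above the bench when up, 43 mm when down; at station x = 0, y = -120 mm at the start, -20 mm at the end stop (rides along). Axes parallel to the station's: +y is the travel direction. A dark steel arm runs from it to -x (as far as x = -66 mm) and down to the comb
- thumb_stop (a point): middle of the upright face of the thumb stop that looks at the button: a grey block fixed on the carriage 24 mm ahead (+y) of the button's centre, 56 mm wide (station x), 16 mm thick (y), its top 63 mm above the bench (the face point is 56 mm above). A finger on the button may push against it
- arch (a point): middle of the underside of the white arch's crossbar, 104 mm above the bench, at station x = 0, y = +90 mm, where the jar comes to stand. Crossbar 144 mm wide (x), 30 mm thick (y), its top 124 mm above the bench; two posts 112 mm apart inside
- nest_seat (a point): centre of the nest on the carriage deck, 35 mm above the bench, 110 mm ahead (+y) of the button's centre: a grey ring of 74 mm outer diameter, 62 mm inner diameter, 5 mm high, in which the jar stands
- jar: the loose white lidded jar with a paper label standing in the nest: 58 mm diameter, 62 mm tall, about 0.12 kg. Origin: centre of its underside
- spare_jar: bystander: a like white jar without a label, 58 mm diameter, 62 mm tall, on the bench on the station's -x side. Origin: centre of its underside
- amber_bottle: bystander: small amber glass bottle, 38 mm diameter, 78 mm tall, on the bench on the station's +x side. Origin: centre of its underside
- dish: bystander: white ceramic bowl, 68 mm across the rim, 45 mm tall, on the bench on the station's +x side. Origin: centre of its underside
- scoop: bystander: steel measuring spoon 150 mm long lying on the bench on the station's -x side, roughly along the rails. Its x axis is its length
- pump_bottle: bystander: white pump bottle, 74 mm diameter, 185 mm tall, on the right of the bench. Origin: centre of its underside
- navy_lid_jar: bystander: white jar with a navy lid, 68 mm diameter, 85 mm tall, on the right of the bench. Origin: centre of its underside
Not all that is in view belongs to the job. What is shaped like the jar but pink or turquoise is not meant.

How it is judged:
By the outcome, as a careful person would: the job done as asked, in the order asked, and still so for the second after the job is handed in, with the robot touching nothing.
It also fails if it takes over 38 s, if anything falls off the work surface, if the arm or the gripper's body presses on something with over 40 N, if the wrist force passes 120 N, or if a joint passes its speed limit or range.

## Working session

There is one attempt and no reset: what is moved stays moved. The work goes in short steps, Python scripts to look and compute and a shell command to move; the robot and the scene stay as the last step left them, time stands still between calls to the robot, and variables do not carry over. Pictures are saved under pics/ and viewed, at most 10 in all, crops included, and the job is handed in when it is done.

```bash
mkdir -p pics
python3 - <<'E'
from rig import *
import cv2,numpy as np
print(grasp_offset, {k:np.round(v,3) for k,v in observe().items()})
for n in("side","top"):
    cv2.imwrite(f"pics/{n}0.png",snapshot(n)[:,:,::-1]); c=get_calibration(n); print(n,np.round(c["K"],1).tolist(),np.round(c["R"],3).tolist(),np.round(c["t"],3), np.round(-c["R"].T@c["t"],3) if hasattr(c["R"],'T') else '')
E
```

```text
-0.0187 {'time': np.float64(0.0), 'qpos': array([-1.251,  0.424,  1.631,  0.   ,  1.089, -0.019]), 'qvel': array([-0.001, -0.   ,  0.001,  0.   , -0.   , -0.   ]), 'tau': array([-2.0000e-03, -5.5739e+01, -2.8174e+01, -0.0000e+00,  7.0000e-03,
        0.0000e+00]), 'eef_pos': array([ 0.208, -0.589,  0.231]), 'eef_rot': array([-3.14 , -0.   ,  0.339]), 'force': array([-0.451,  1.738, -0.069]), 'ft_torque': array([-0.001,  0.024,  0.005]), 'grasp_force': np.float64(0.0), 'grip_width': np.float64(0.086)}
side [[411.6, 0.0, 283.6], [0.0, 411.6, 209.9], [0.0, 0.0, 1.0]] [[-0.993, -0.12, -0.016], [-0.078, 0.733, -0.676], [0.093, -0.67, -0.737]] [0.542 0.157 0.937] [0.464 0.578 0.805]
top [[474.6, 0.0, 274.6], [0.0, 474.6, 213.7], [0.0, 0.0, 1.0]] [[0.023, -1.0, 0.001], [-0.983, -0.022, -0.181], [0.181, 0.003, -0.984]] [-0.086  0.57   1.192] [ 0.347 -0.078  1.275]
```

View pics/side0.png

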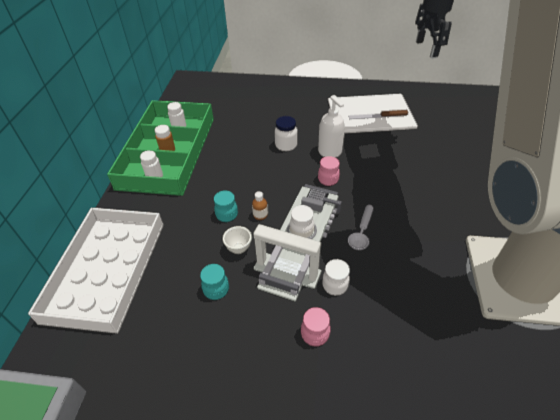

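View pics/top0.png

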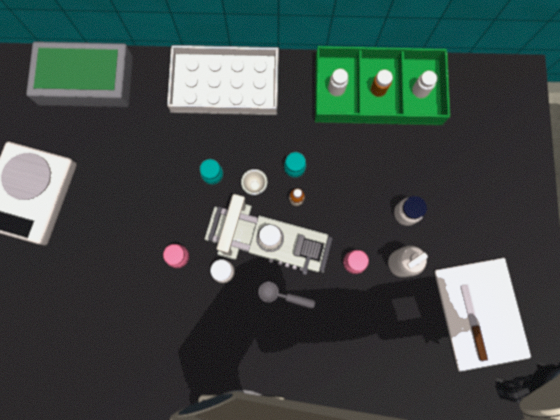

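Top view: the station runs from the arch at about (231,225) to the button end at about (312,248). Side view: arch at about (288,245), button at about (315,197).

Jar candidates (top pixels):
- White jar in the nest (270,237). This is the one, because it stands on the carriage.
- Spare white jar (222,271).
- Pink jars (176,256) and (357,262).
- Turquoise jars (211,171) and (295,164).

Button candidates: the dark ribbed pad at (312,248), or the stop blocks at the rail ends. I'll check with one close crop.

Run:
```python
import cv2,numpy as np
a=cv2.imread("pics/top0.png")[185:285,200:340]; b=cv2.imread("pics/side0.png")[175:300,245:355]
a=cv2.resize(a,None,fx=3.2,fy=3.2,interpolation=cv2.INTER_CUBIC);b=cv2.resize(b,None,fx=3.2,fy=3.2,interpolation=cv2.INTER_CUBIC)
o=np.zeros((400,800,3),np.uint8);o[:a.shape[0],:a.shape[1]]=a;o[:b.shape[0],448:448+b.shape[1]]=b
cv2.imwrite("pics/crop0.png",o)
```

```text
(no output)
```

View pics/crop0.png

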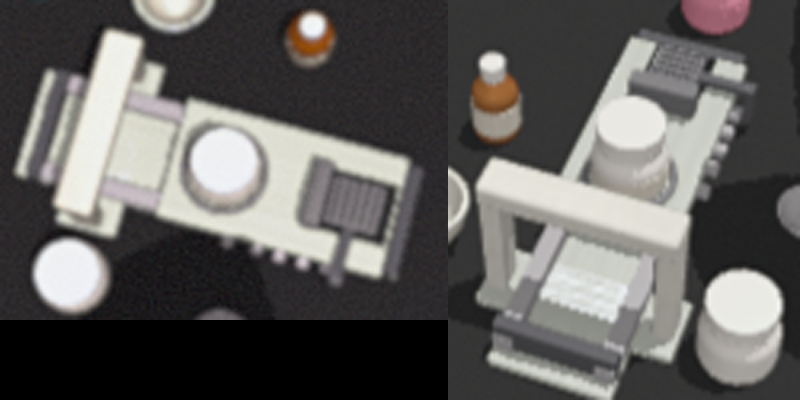

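The crop confirms the layout. The ribbed pad is centred near (312,249) in top and (317,195) in side, with the thumb stop on its arch side and the pawl arm towards -x (down in top). The labelled jar sits in the nest.

```bash
cat > h.py <<'E'
from rig import *
import numpy as np,cv2
def ray(n,u,v,z):
    c=get_calibration(n);K,R,t=map(np.array,(c["K"],c["R"],c["t"]))
    o=-R.T@t;d=R.T@np.linalg.solve(K,[u,v,1.]);return o+d*(z-o[2])/d[2]
E
python3 - <<'E'
from h import *
T=lambda u,v,z:ray("top",u/3.2+200,v/3.2+185,z)[:2]
S=lambda u,v,z:ray("side",(u-448)/3.2+245,v/3.2+175,z)[:2]
dk=np.array([T(*p,.035) for p in[(190,100),(412,158),(382,277),(158,215)]])
print("deck",dk.round(4).tolist(),[np.linalg.norm(dk[i]-dk[(i+1)%4]).round(4) for i in range(4)])
b=T(358,206,.049);bs=S(679,65,.049);j=T(225,162,.097);js=S(631,116,.097);a=T(102,123,.124);as_=S(585,203,.124)
print("btn",b,bs,"jar",j,js,"arch",a,as_)
f=lambda p,q:(np.linalg.norm(q-p).round(4),np.degrees(np.arctan2(*(q-p)[::-1])).round(2))
print("b-j",f(b,j),"b-a",f(b,a),"s:",f(bs,js),f(bs,as_),"deck",f(dk[1],dk[0]),f(dk[2],dk[3]))
# mask based jar lid & ring
im=snapshot("top");print(f(T(68,275,.062),b), "spare",T(68,275,.062),"tool",observe()["eef_pos"])
E
```

```text
deck [[0.5675, -0.0331], [0.5232, -0.2173], [0.4251, -0.1931], [0.4714, -0.0096]] [np.float64(0.1895), np.float64(0.101), np.float64(0.1893), np.float64(0.0989)]
btn [ 0.4809843  -0.17206952] [ 0.47914611 -0.16885052] jar [ 0.50789782 -0.0640658 ] [ 0.50941822 -0.06584503] arch [0.53224489 0.03077472] [0.53086608 0.03926941]
b-j (np.float64(0.1113), np.float64(76.01)) b-a (np.float64(0.2092), np.float64(75.82)) s: (np.float64(0.1074), np.float64(73.62)) (np.float64(0.2145), np.float64(76.04)) deck (np.float64(0.1895), np.float64(76.47)) (np.float64(0.1893), np.float64(75.84))
(np.float64(0.239), np.float64(-75.05)) spare [0.41933157 0.05884744] tool [ 0.20760494 -0.58905975  0.23071054]
```

All the measurements agree. Deck is 190×100 mm, button to jar about 110 mm, button to arch about 210 mm, and travel heading about 76.1°. The button is near (0.4805, -0.171). I'll move above it, 6 mm ahead of centre, with fingers shut and their 22 mm width along the travel.

```bash
python3 -m crank '[3,4.6,0,6,0, 6,9.2,0,12,0, 9,13.8,0,18,0, 12,18.4,0,25,0, 15,23,0,31,0, 18,27.6,0,37,0, 21,32.2,0,43,0, 24,36.8,0,50,0, 27.4,42.4,0,56.7,0, 27.4,42.4,0,56.7,0, 27.4,42.4,0,56.7,0, 27.4,42.4,-5,56.7,0, 27.4,42.4,-10,56.7,0, 27.4,42.4,-13,56.7,0, 27.4,42.4,-13,56.7,0, 27.4,42.4,-13,56.7,0]'
python3 - <<'E'
from h import *
o=observe();print(o["time"],o["eef_pos"],o["eef_rot"],o["force"],o["grip_width"],o["qpos"].round(3) if hasattr(o["qpos"],'round') else o["qpos"])
a=snapshot("top")[170:290,200:350,::-1];b=snapshot("side")[140:300,230:360,::-1]
a=cv2.resize(a,None,fx=2.8,fy=2.8,interpolation=2);b=cv2.resize(b,None,fx=2.9,fy=2.9,interpolation=2)
p=np.zeros((470,800,3),np.uint8);p[:a.shape[0],:a.shape[1]]=a;p[:b.shape[0],421:421+b.shape[1]]=b[:,:379];cv2.imwrite("pics/c1.png",p)
E
```

```text
time: 2.15
eef_pos: [0.4821, -0.1666, 0.1023]
eef_rot: [3.14, 0.0, 1.327]
force: [-0.2, 0.3, 0.0]
grip_width: -0.0
grasp_force: 0.0
2.15 [ 0.48205786 -0.16658975  0.10230683] [3.14039129e+00 2.12768195e-04 1.32669132e+00] [-0.24701325  0.3210725   0.01507151] -4.853683207674747e-05 [-0.356  0.454  1.965 -0.     0.721 -0.112]
```

View pics/c1.png

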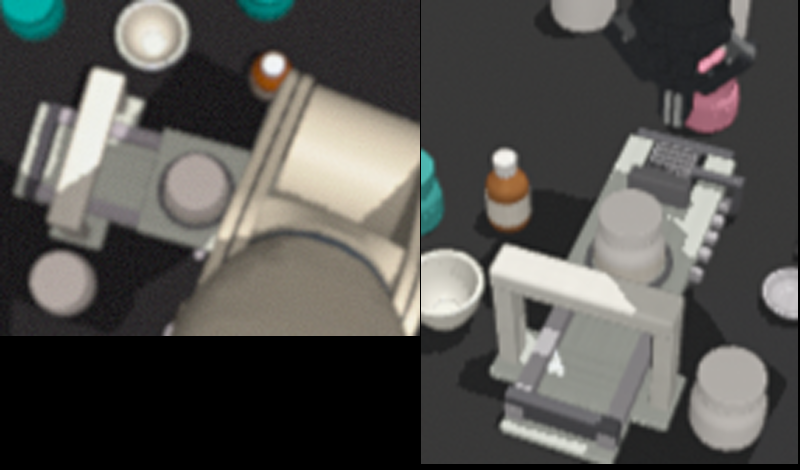

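The side view shows the closed fingertips at crop (673,125), about 53 mm above the pad in line of sight. The jar is in its nest and nothing has been disturbed. I'll check the tip's projection while descending to just above the pad.

```bash
python3 -m crank '[0,0.1,-2,0,0, 0,0.1,-4,0,0, 0,0.1,-4.8,0,0, 0,0.1,-4.8,0,0]'
python3 - <<'E'
from h import *
print(ray("side",316.9,183.1,.1023), observe()["eef_pos"])
b=snapshot("side")[150:250,260:360,::-1];cv2.imwrite("pics/c2.png",cv2.resize(b,None,fx=5,fy=5,interpolation=2))
E
```

```text
time: 2.75
eef_pos: [0.482, -0.1646, 0.0538]
eef_rot: [3.141, 0.0, 1.328]
force: [0.1, -0.1, 0.2]
grip_width: -0.0002
grasp_force: 0.0
[ 0.48152064 -0.15816688  0.1023    ] [ 0.48202165 -0.16458279  0.0537781 ]
```

View pics/c2.png

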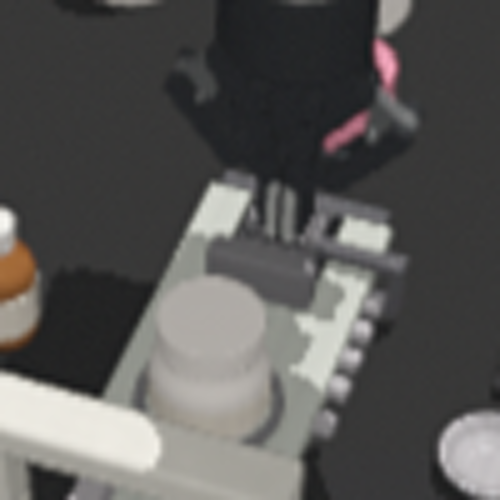

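The tips stand over the pad, just behind the thumb stop. Now I press.

```bash
python3 -m crank '[0,0,-0.3,0,0, 0,0,-0.6,0,0, 0,0,-0.8,0,0, 0,0,-1.0,0,0, 0,0,-1.0,0,0, 0,0,-1.0,0,0]'
```

```text
time: 3.55
eef_pos: [0.4822, -0.1646, 0.0435]
eef_rot: [3.141, 0.0, 1.328]
force: [1.5, -1.2, 4.4]
grip_width: -0.0
grasp_force: 2.2
```

About 5.5 mm down, at 4.4 N. I'll push half way, along (0.24, 0.971).

```bash
python3 -m crank '[0.06,0.24,-0.04,0,0, 0.12,0.49,-0.04,0,0, 0.24,0.97,-0.04,0,0, 0.36,1.46,-0.04,0,0, 0.48,1.94,-0.04,0,0, 0.60,2.43,-0.04,0,0, 0.72,2.91,-0.04,0,0, 0.84,3.40,-0.04,0,0, 0.96,3.88,-0.04,0,0, 1.08,4.37,-0.04,0,0, 1.2,4.85,-0.04,0,0, 1.2,4.85,-0.04,0,0]'
python3 - <<'E'
from h import *
b=snapshot("side")[150:310,240:360,::-1];cv2.imwrite("pics/c3.png",cv2.resize(b,None,fx=3.7,fy=3.7,interpolation=2))
E
```

```text
time: 5.05
eef_pos: [0.4943, -0.1153, 0.0431]
eef_rot: [3.141, -0.0, 1.329]
force: [3.2, 0.3, 5.4]
grip_width: -0.0001
grasp_force: 2.6
```

View pics/c3.png

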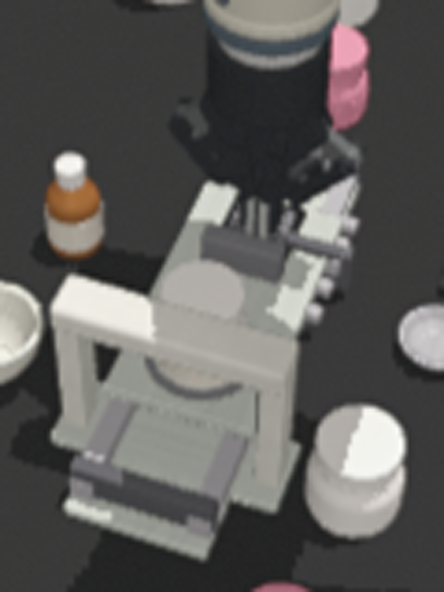

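The carriage rides with the tips (jar near crop (200,300), moving under the arch), and the button stays at about 6 mm. Now the second half.

```bash
python3 -m crank '[0.12,0.49,0,0,0, 0.24,0.97,0,0,0, 0.36,1.46,0,0,0, 0.48,1.94,0,0,0, 0.60,2.43,0,0,0, 0.72,2.91,0,0,0, 0.84,3.40,0,0,0, 0.96,3.88,0,0,0, 1.06,4.30,0,0,0, 1.13,4.57,0,0,0, 1.17,4.75,0,0,0, 1.17,4.75,0,0,0]'
python3 - <<'E'
from h import *
b=snapshot("side")[150:310,240:360,::-1];cv2.imwrite("pics/c4.png",cv2.resize(b,None,fx=3.7,fy=3.7,interpolation=2))
E
```

```text
time: 6.6
eef_pos: [0.5059, -0.068, 0.0431]
eef_rot: [3.141, -0.0, 1.329]
force: [2.9, -0.6, 5.2]
grip_width: 0.0001
grasp_force: 2.6
```

View pics/c4.png

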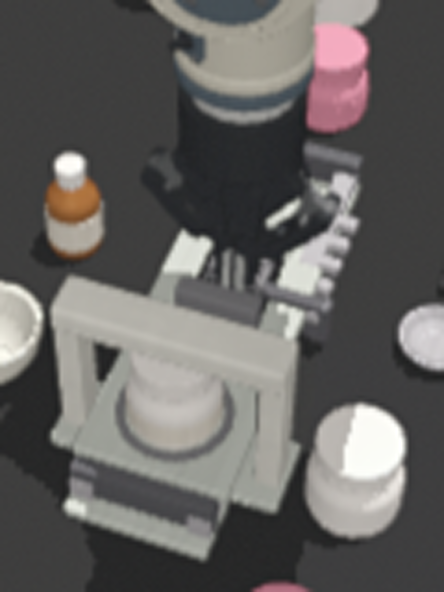

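The carriage is near the end stop, with its front edge at the stop block and the jar under the arch. I'll push on in small steps until the force shows the stop.

```bash
python3 -m crank '[0.03,0.1,0,0,0, 0.05,0.2,0,0,0, 0.07,0.3,0,0,0, 0.07,0.3,0,0,0]'
```

```text
time: 7.15
eef_pos: [0.5058, -0.0654, 0.043]
eef_rot: [-3.141, 0.0, 1.329]
force: [2.3, -4.0, 6.9]
grip_width: -0.0003
grasp_force: 3.5
```

```bash
python3 -m crank '[0.03,0.1,0,0,0, 0.05,0.2,0,0,0, 0.05,0.2,0,0,0]'
```

```text
time: 7.52
eef_pos: [0.5059, -0.0636, 0.043]
eef_rot: [-3.14, 0.001, 1.329]
force: [-0.0, -5.7, 8.6]
grip_width: -0.0001
grasp_force: 4.1
```

```bash
python3 -m crank '[0.03,0.1,0,0,0, 0.05,0.2,0,0,0, 0.07,0.3,0,0,0, 0.07,0.3,0,0,0]'
```

```text
time: 8.02
eef_pos: [0.5063, -0.0606, 0.0429]
eef_rot: [-3.14, 0.001, 1.329]
force: [-0.1, -5.6, 8.5]
grip_width: -0.0001
grasp_force: 4.5
```

```bash
python3 -m crank '[0.03,0.1,0,0,0, 0.05,0.2,0,0,0, 0.05,0.2,0,0,0]'
```

```text
time: 8.4
eef_pos: [0.5066, -0.0586, 0.0429]
eef_rot: [-3.139, 0.001, 1.329]
force: [-1.6, -5.8, 8.9]
grip_width: 0.0
grasp_force: 4.6
```

The tips now slide on the pad at about 5.7 N horizontally. That is well above the carriage's 1.5 N friction, so the carriage is at the end stop. I'll lift straight up and move clear.

```bash
python3 -m crank '[0,0,0.2,0,0, 0,0,0.4,0,0, 0,0,0.6,0,0, 0,0,0.9,0,0, 0,0,2,0,0, 0,0,5,0,0, 0,0,9,0,0, 0,0,14,0,0, -2,-6,17,0,0, -4,-12,17,0,0, -6,-18,17,0,0, -8,-24,17,0,0, -10,-28,17,0,0, -10,-28,17,0,0, -10,-28,17,0,0]'
python3 - <<'E'
from h import *
a=snapshot("top")[170:290,190:340,::-1];b=snapshot("side")[150:310,230:360,::-1]
a=cv2.resize(a,None,fx=2.8,fy=2.8,interpolation=2);b=cv2.resize(b,None,fx=2.9,fy=2.9,interpolation=2)
p=np.zeros((470,800,3),np.uint8);p[:a.shape[0],:a.shape[1]]=a;p[:b.shape[0],421:421+b.shape[1]]=b;cv2.imwrite("pics/c5.png",p)
E
```

```text
time: 10.28
eef_pos: [0.4077, -0.338, 0.2131]
eef_rot: [-3.141, -0.001, 1.328]
force: [0.5, 0.5, 0.0]
grip_width: -0.0001
grasp_force: 0.0
```

View pics/c5.png

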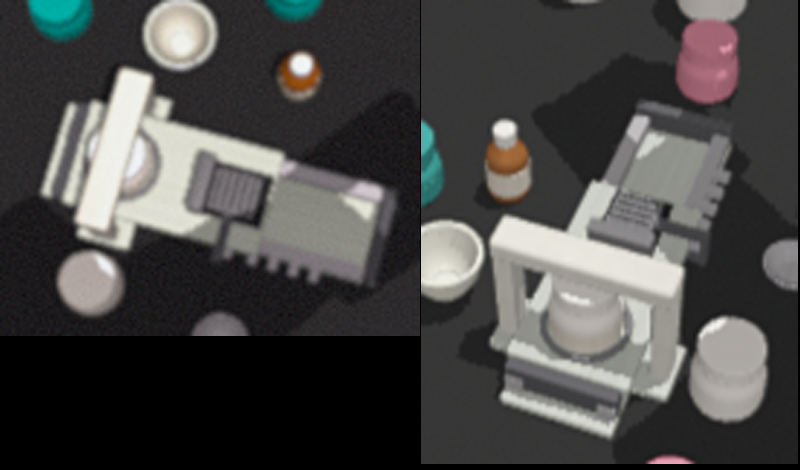

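The jar stands in its nest under the arch (top crop (122,160)), the carriage is against the stop block, and the button is at (234,190). The bystanders haven't moved. I'll check the travel before handing in.

Run:
```python
from h import *
p=ray("top",234/2.8+190,190/2.8+170,.049)[:2];print(p,np.linalg.norm(p-[.481,-.1721]),np.linalg.norm(p-[.5322,.0308]))
```

```text
[ 0.5087825  -0.07213994] 0.10374912383988796 0.10556993297006567
```

```bash
python3 -c "from rig import sign_off; print(sign_off())"
```

```text
the job is handed in; nothing more can be done
None
```

I pushed the carriage to its end stop with the button held down, then let the button up and moved the arm clear: the jar stands under the arch, nothing else moved, and the job was handed in just over 10 s in. I took the lock from the button being released at the stop and did not test it.

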